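# Mirror a desk organiser for a left-handed colleague

## Robot

A 6-joint arm with a two-finger parallel gripper is mounted at the origin on the work surface; the furniture and walls round the work are solid. World frame = base frame: x ahead of the robot, y to its left, z up, the work surface at z = 0. Lengths are in mm, angles in rad, forces in N, time in s.
With the tool pointing down it reaches from about 350 to 875 mm from the base axis. Payload 4.2 kg.
Tool frame: the origin (TCP) lies on the mounting face of the last link; the fingertips stand 173 mm ahead of it and the grasp point (between the pads) lies grip_point_offset ahead of it (grip_point_offset is the distance from the TCP to the grasp point, in mm); z points along the fingers, y is the line along which they close (so a half turn about z gives the same grasp; the last joint's range is limited). The gripper opens to 85 mm and grips with 20 to 120 N. Pads are 22 mm wide; open, the fingers measure 114 mm over their backs; the gripper's body (76 mm by 85 mm) begins 54 mm behind the grasp point. The pads swing forward as they close: fully open they stand 13 mm farther back than shut.
Start: joints at [-1.004, 0.385, 0.008, 0, -1.194, -0.259], TCP at [189.368, -595.6, 404.712] pointing down, gripper open.
Joint ranges: [-3.14, 3.14], [-1.21, 2.06], [-1.07, 1.41], [-3.16, 2.05], [-2.99, -0.16], [-3.1, 3.1]. Speed limits (rad/s): [2.79, 2.79, 3.14, 3.14, 3.14, 3.14].

## Interface

Orientations are given as a unit quaternion [x, y, z, w].
In Python, from bench import read_state, get_image, job_done, recognise, place_of, grip_point_offset gives the robot as it stands. The module is installed in compiled form; this text tells all that it offers.
- The arm moves only by the tool carry_out, never from a script. Its arguments are lists of equal length, an entry for each row: "slide": the shift along the tool's x, y, z in m, a list of three; "roll": the turn about the tool's z in degrees; "claw": the finger opening in m, from 0 to 0.0854. A call has 1 to 8 rows; each row is the pose to reach, as a shift and turn from the pose commanded when the call began, along the tool's axes at that moment; what a row does not reach only later rows make up. A row lasts 1/8 s, in which the tool goes at most 62.5 mm and 10.7 degrees, less where a joint would pass 70% of its speed; a pose out of reach is approached as far as the arm can. A call with a gripper value outside its range is refused whole. The fingers move at their own pace and stop on an object; the grip force is fixed at half the most. Time passes only in rows, so rows that repeat a pose let the fingers close. It gives the time, the measured TCP pose, the force, the opening and the grip force at its end, in the units of the state.
- read_state(): the state, without advancing time (a new reading comes with each control period).
- get_image(name): name is "scene" or "top" or "wrist"; returns a dict with "img" (384x512x3 uint8, red, green, blue), "z_map" (384x512 float32, mm along the optical axis (not along the pixel's ray), 0 where there is no reading), "mtx" (3x3 intrinsics, pixels), "k1" (the pictures are not rectified: a ray, as slopes to the right and down, at radius r is drawn at 1 + k1 r^2 times it, then the intrinsics apply), "world_from_camera" (4x4, takes a point from camera to world coordinates); the wrist camera has in their place "T_tool_cam" (4x4, takes a point from camera to tool coordinates, whose origin is the TCP and whose axes are the flange's). Camera axes: x right, y up, looking along -z (the intrinsics and any distortion apply to the point x, -y, -z); pixel columns grow to the right and rows downward; lengths in mm; the calibration is good to about 2 mm. A picture is of the moment at which its call begins: read the wrist's pose just before it.
- job_done(): hands the job in; it is judged then, once.
Trained networks look in a picture, given as the dict that the camera call returned (one of the last four; its "shot" number tells which), for a name from the list of things; names that differ only in an ending like _2 or _b are one class to them, and where a whole thing is asked for, a point or a joint stands for the part that bears it (a point fixed in the world has none). Each returns a list of dicts, best first, with "conf" (0 to 1); they miss things now and then, are a little off and sometimes report something else, mostly with a low value. They report only what shows in the picture. A call takes as long as a camera call. They do not tell look-alikes from the thing itself.
- recognise(picture, thing): "at" ([column, row] in pixels, amid what is visible of it).
- place_of(picture, thing): "at" ([column, row] in pixels: a listed point, or the origin of a listed thing).
The state is a dict: "clock": time; "joints": joint angles; "joint_vel": joint speeds; "joint_efforts": joint torques, N m; "position": TCP position; "ee_rot": TCP orientation; "contact_force": force on the tool from outside, world axes, zero at the start; "wrist_torque": the same for the moment, N m; "gripper_width": finger opening in mm; "grasp_force": force on a finger pad.
Only numpy, scipy, OpenCV 4.12 (cv2) and the standard library are available. Lean on these libraries where they do the work, as an engineer would, in place of code of your own. Each camera call takes 0.05 s, during which the arm holds its last target. There are 200 camera calls.

## Task

A left-handed colleague is taking over this desk. Move the four small things from the full organiser rack to the empty one in mirror order, as seen from the robot: the leftmost thing goes into the rightmost bay, and so on until the rightmost is in the leftmost bay. Lay each right way up in the middle of its bay, lengthways from front to back, let go of it, and leave the stapler where it is.

Things in the scene. Friction and masses are not known exactly. Their poses are not given: they have to be found in the camera images.
- eraser: pink eraser in a blue sleeve, 42 x 23 x 14 mm (x long, y wide, z high). Origin: centre of its underside, z up. It lies near the middle of its pad, long side roughly front to back; the next thing in the row is 66 mm away, centre to centre, so fingers opened wide touch the neighbours.
- usb_stick: dark blue memory stick with a metal plug, 54 x 18 x 8 mm (x long, plug at +x; the plug's last 14 mm are narrower). Origin: centre of its underside, z up. It lies near the middle of its pad, long side roughly front to back; the next thing in the row is 66 mm away, centre to centre, so fingers opened wide touch the neighbours.
- belt_clip: black plastic belt clip, a narrow bar 75 x 20 x 14 mm (x long; 11 mm high at the sides). Origin: centre of its underside, z up. It lies near the middle of its pad, long side roughly front to back; the next thing in the row is 66 mm away, centre to centre, so fingers opened wide touch the neighbours.
- key_tag: flat yellow key tag, 24 x 75 x 9 mm (y is its LONG axis, x its width). Origin: centre of its underside, z up. It lies near the middle of its pad, long side roughly front to back; the next thing in the row is 66 mm away, centre to centre, so fingers opened wide touch the neighbours.
- liner_eraser: flat grey felt pad, 90 x 58 x 3 mm, fixed, on which the eraser lies at the start. Origin: centre of its underside; top 3 mm higher, 16 mm above the table. x to the rack's rear, y to its left. The four pads are alike, one in each bay of the full white rack, in a row along y 66 mm apart, with ribs 1 mm above the pads between them
- liner_usb_stick: flat grey felt pad, 90 x 58 x 3 mm, fixed, on which the memory stick lies at the start. Origin: centre of its underside; top 3 mm higher, 16 mm above the table. x to the rack's rear, y to its left. The four pads are alike, one in each bay of the full white rack, in a row along y 66 mm apart, with ribs 1 mm above the pads between them
- liner_belt_clip: flat grey felt pad, 90 x 58 x 3 mm, fixed, on which the belt clip lies at the start. Origin: centre of its underside; top 3 mm higher, 16 mm above the table. x to the rack's rear, y to its left. The four pads are alike, one in each bay of the full white rack, in a row along y 66 mm apart, with ribs 1 mm above the pads between them
- liner_key_tag: flat grey felt pad, 90 x 58 x 3 mm, fixed, on which the key tag lies at the start. Origin: centre of its underside; top 3 mm higher, 16 mm above the table. x to the rack's rear, y to its left. The four pads are alike, one in each bay of the full white rack, in a row along y 66 mm apart, with ribs 1 mm above the pads between them
- empty_rack: the empty white plastic organiser rack, fixed, 104 mm deep (x), 274 mm wide (y). Origin: centre of its underside; x to its rear lip (24 mm high), away from the robot, y to its left. Four bays in a row, centres at x = -2 mm and, left to right, y = +99, +33, -33, -99 mm, each a felt floor 90 x 58 mm, 16 mm above the table; ribs between them stand 1 mm above the felt
- stapler: blue desk stapler, 128 x 32 x 48 mm (x long), loose, standing on the table behind the racks. Origin: centre of its underside. To be left alone
There are look-alikes about, which are no part of the job. What is shaped like the usb_stick but turquoise is not meant.

How it is judged (in metres and radians):
At the end, for the whole second after the job is handed in: Things in mirror order in the empty rack's bays: each within 15 mm of its bay's centre in x and y, upright within 0.15 rad, long side within 0.3 rad of front-to-back, underside 12 to 21 mm above the rack's, at rest, released; stapler moved under 20 mm (((y of eraser in the frame of empty_rack between -0.114 and -0.084 m and y of each of liner_usb_stick, liner_belt_clip, liner_key_tag in the frame of liner_eraser below 0 m) or (y of eraser in the frame of empty_rack between -0.048 and -0.018 m and y of liner_usb_stick in the frame of liner_eraser above 0 m and y of each of liner_belt_clip, liner_key_tag in the frame of liner_eraser below 0 m) or (y of eraser in the frame of empty_rack between -0.048 and -0.018 m and y of each of liner_usb_stick, liner_key_tag in the frame of liner_eraser below 0 m and y of liner_belt_clip in the frame of liner_eraser above 0 m) or (y of eraser in the frame of empty_rack between -0.048 and -0.018 m and y of each of liner_usb_stick, liner_belt_clip in the frame of liner_eraser below 0 m and y of liner_key_tag in the frame of liner_eraser above 0 m) or (y of eraser in the frame of empty_rack between 0.018 and 0.048 m and y of each of liner_usb_stick, liner_belt_clip in the frame of liner_eraser above 0 m and y of liner_key_tag in the frame of liner_eraser below 0 m) or (y of eraser in the frame of empty_rack between 0.018 and 0.048 m and y of each of liner_usb_stick, liner_key_tag in the frame of liner_eraser above 0 m and y of liner_belt_clip in the frame of liner_eraser below 0 m) or (y of eraser in the frame of empty_rack between 0.018 and 0.048 m and y of liner_usb_stick in the frame of liner_eraser below 0 m and y of each of liner_belt_clip, liner_key_tag in the frame of liner_eraser above 0 m) or (y of eraser in the frame of empty_rack between 0.084 and 0.114 m and y of each of liner_usb_stick, liner_belt_clip, liner_key_tag in the frame of liner_eraser above 0 m)) and x of eraser in the frame of empty_rack between -0.017 and 0.013 m and z of eraser in the frame of empty_rack between 0.012 and 0.021 m and angle between each of eraser, usb_stick, belt_clip, key_tag's own z axis and vertical below 0.15 rad and angle between the x axis of each of eraser, usb_stick, belt_clip and the x axis of empty_rack, either way round below 0.3 rad and linear speed of each of eraser, usb_stick, belt_clip, key_tag below 0.02 m/s and contact force between each of eraser, usb_stick, belt_clip, key_tag and the fingers below 0.05 N and ((y of usb_stick in the frame of empty_rack between -0.114 and -0.084 m and y of each of liner_eraser, liner_belt_clip, liner_key_tag in the frame of liner_usb_stick below 0 m) or (y of usb_stick in the frame of empty_rack between -0.048 and -0.018 m and y of liner_eraser in the frame of liner_usb_stick above 0 m and y of each of liner_belt_clip, liner_key_tag in the frame of liner_usb_stick below 0 m) or (y of usb_stick in the frame of empty_rack between -0.048 and -0.018 m and y of each of liner_eraser, liner_key_tag in the frame of liner_usb_stick below 0 m and y of liner_belt_clip in the frame of liner_usb_stick above 0 m) or (y of usb_stick in the frame of empty_rack between -0.048 and -0.018 m and y of each of liner_eraser, liner_belt_clip in the frame of liner_usb_stick below 0 m and y of liner_key_tag in the frame of liner_usb_stick above 0 m) or (y of usb_stick in the frame of empty_rack between 0.018 and 0.048 m and y of each of liner_eraser, liner_belt_clip in the frame of liner_usb_stick above 0 m and y of liner_key_tag in the frame of liner_usb_stick below 0 m) or (y of usb_stick in the frame of empty_rack between 0.018 and 0.048 m and y of each of liner_eraser, liner_key_tag in the frame of liner_usb_stick above 0 m and y of liner_belt_clip in the frame of liner_usb_stick below 0 m) or (y of usb_stick in the frame of empty_rack between 0.018 and 0.048 m and y of liner_eraser in the frame of liner_usb_stick below 0 m and y of each of liner_belt_clip, liner_key_tag in the frame of liner_usb_stick above 0 m) or (y of usb_stick in the frame of empty_rack between 0.084 and 0.114 m and y of each of liner_eraser, liner_belt_clip, liner_key_tag in the frame of liner_usb_stick above 0 m)) and x of usb_stick in the frame of empty_rack between -0.017 and 0.013 m and z of usb_stick in the frame of empty_rack between 0.012 and 0.021 m and ((y of belt_clip in the frame of empty_rack between -0.114 and -0.084 m and y of each of liner_eraser, liner_usb_stick, liner_key_tag in the frame of liner_belt_clip below 0 m) or (y of belt_clip in the frame of empty_rack between -0.048 and -0.018 m and y of liner_eraser in the frame of liner_belt_clip above 0 m and y of each of liner_usb_stick, liner_key_tag in the frame of liner_belt_clip below 0 m) or (y of belt_clip in the frame of empty_rack between -0.048 and -0.018 m and y of each of liner_eraser, liner_key_tag in the frame of liner_belt_clip below 0 m and y of liner_usb_stick in the frame of liner_belt_clip above 0 m) or (y of belt_clip in the frame of empty_rack between -0.048 and -0.018 m and y of each of liner_eraser, liner_usb_stick in the frame of liner_belt_clip below 0 m and y of liner_key_tag in the frame of liner_belt_clip above 0 m) or (y of belt_clip in the frame of empty_rack between 0.018 and 0.048 m and y of each of liner_eraser, liner_usb_stick in the frame of liner_belt_clip above 0 m and y of liner_key_tag in the frame of liner_belt_clip below 0 m) or (y of belt_clip in the frame of empty_rack between 0.018 and 0.048 m and y of each of liner_eraser, liner_key_tag in the frame of liner_belt_clip above 0 m and y of liner_usb_stick in the frame of liner_belt_clip below 0 m) or (y of belt_clip in the frame of empty_rack between 0.018 and 0.048 m and y of liner_eraser in the frame of liner_belt_clip below 0 m and y of each of liner_usb_stick, liner_key_tag in the frame of liner_belt_clip above 0 m) or (y of belt_clip in the frame of empty_rack between 0.084 and 0.114 m and y of each of liner_eraser, liner_usb_stick, liner_key_tag in the frame of liner_belt_clip above 0 m)) and x of belt_clip in the frame of empty_rack between -0.017 and 0.013 m and z of belt_clip in the frame of empty_rack between 0.012 and 0.021 m and ((y of key_tag in the frame of empty_rack between -0.114 and -0.084 m and y of each of liner_eraser, liner_usb_stick, liner_belt_clip in the frame of liner_key_tag below 0 m) or (y of key_tag in the frame of empty_rack between -0.048 and -0.018 m and y of liner_eraser in the frame of liner_key_tag above 0 m and y of each of liner_usb_stick, liner_belt_clip in the frame of liner_key_tag below 0 m) or (y of key_tag in the frame of empty_rack between -0.048 and -0.018 m and y of each of liner_eraser, liner_belt_clip in the frame of liner_key_tag below 0 m and y of liner_usb_stick in the frame of liner_key_tag above 0 m) or (y of key_tag in the frame of empty_rack between -0.048 and -0.018 m and y of each of liner_eraser, liner_usb_stick in the frame of liner_key_tag below 0 m and y of liner_belt_clip in the frame of liner_key_tag above 0 m) or (y of key_tag in the frame of empty_rack between 0.018 and 0.048 m and y of each of liner_eraser, liner_usb_stick in the frame of liner_key_tag above 0 m and y of liner_belt_clip in the frame of liner_key_tag below 0 m) or (y of key_tag in the frame of empty_rack between 0.018 and 0.048 m and y of each of liner_eraser, liner_belt_clip in the frame of liner_key_tag above 0 m and y of liner_usb_stick in the frame of liner_key_tag below 0 m) or (y of key_tag in the frame of empty_rack between 0.018 and 0.048 m and y of liner_eraser in the frame of liner_key_tag below 0 m and y of each of liner_usb_stick, liner_belt_clip in the frame of liner_key_tag above 0 m) or (y of key_tag in the frame of empty_rack between 0.084 and 0.114 m and y of each of liner_eraser, liner_usb_stick, liner_belt_clip in the frame of liner_key_tag above 0 m)) and x of key_tag in the frame of empty_rack between -0.017 and 0.013 m and z of key_tag in the frame of empty_rack between 0.012 and 0.021 m and angle between the y axis of key_tag and the x axis of empty_rack, either way round below 0.3 rad and distance of stapler from where it was at the start of the episode below 0.02 m); the robot touches nothing.
It fails at once if the stapler is pushed more than 20 mm from where it stood (distance of stapler from where it was at the start of the episode above 0.02 m).
It also fails if it takes over 96 s, if anything falls off the work surface, if the arm or the gripper's body presses on something with over 40 N, if the wrist force passes 120 N, or if a joint passes its speed limit or range.

## Working session

There is one attempt and no reset: what is moved stays moved. The work goes in short steps, Python scripts to look and compute and a tool call to move; the robot and the scene stay as the last step left them, time stands still between calls to the robot, and variables do not carry over. Pictures are saved under pics/ and viewed, at most 14 in all, crops included, and the job is handed in when it is done.

Besides the shell and the picture viewer there is one more tool, called after "Call:" as a command line: name --pt "numbers of a row" for each row, then --argument value for the rest. carry_out: Moves the arm, as the interface text tells. Its arguments: {"type":"object","properties":{"slide":{"type":"array"},"roll":{"type":"array"},"claw":{"type":"array"}},"required":["slide","roll","claw"]}

```bash
mkdir -p pics; cat > h.py <<'E'
import numpy as np, cv2
from bench import *
from scipy.spatial.transform import Rotation as R
def Tcam(p,st):
    if 'world_from_camera' in p: return np.array(p['world_from_camera'])
    T=np.eye(4);T[:3,:3]=R.from_quat(st['ee_rot']).as_matrix();T[:3,3]=st['position']
    return T@np.array(p['T_tool_cam'])
def ray(p,uv):
    m=np.array(p['mtx']);d=np.array([(uv[0]-m[0,2])/m[0,0],(uv[1]-m[1,2])/m[1,1]]);s=d.copy()
    for _ in range(20): s=d/(1+p['k1']*(s@s))
    return np.array([s[0],-s[1],-1.])
def world(p,st,uv,z=None):
    T=Tcam(p,st);r=ray(p,uv)
    if z is None:
        u,v=int(round(uv[0])),int(round(uv[1]));w=p['z_map'][max(v-1,0):v+2,max(u-1,0):u+2];k=np.median(w[w>0])
        return T[:3,:3]@(r*k)+T[:3,3]
    d=T[:3,:3]@r;o=T[:3,3];return o+d*(z-o[2])/d[2]
def save(p,n): cv2.imwrite('pics/'+n,cv2.cvtColor(p['img'],cv2.COLOR_RGB2BGR))
E
python3 - <<'E'
from h import *
st=read_state();print(st['position'],R.from_quat(st['ee_rot']).as_matrix().round(3).tolist(),grip_point_offset,st['gripper_width'])
ims=[]
for n in['top','scene']:
    p=get_image(n);save(p,n+'0.png')
    for t in['eraser','usb_stick','belt_clip','key_tag','empty_rack','stapler']+(['liner_eraser'] if n=='top' else []):
        for q in place_of(p,t)[:4]:
            print(n,t,np.round(q['at']),round(q['conf'],2),world(p,st,q['at']).round(0))
E
```

```text
[ 189.31538998 -595.4185085   403.62464359] [[-0.953, -0.303, -0.001], [-0.303, 0.953, 0.002], [0.0, 0.002, -1.0]] 154.70000000000002 85.2436759525854
top eraser [299. 193.] 0.56 [ 475. -174.   31.]
top usb_stick [329. 189.] 0.75 [ 484. -242.   26.]
top usb_stick [334. 285.] 0.51 [ 268. -254.    8.]
top belt_clip [387. 185.] 0.67 [ 494. -374.   33.]
top key_tag [357. 188.] 0.7 [ 488. -308.   26.]
top empty_rack [184. 186.] 0.84 [492.  89.  18.]
top stapler [201. 123.] 0.94 [633.  50.  49.]
top liner_eraser [299. 197.] 0.75 [ 466. -174.   32.]
top liner_eraser [380. 186.] 0.74 [ 494. -362.   18.]
scene eraser [283. 191.] 0.62 [ 454. -168.   28.]
scene usb_stick [294. 188.] 0.63 [ 468. -235.   16.]
scene belt_clip [315. 172.] 0.55 [ 492. -370.   27.]
scene belt_clip [305. 182.] 0.22 [ 475. -298.   14.]
scene key_tag [294. 186.] 0.68 [ 470. -236.   20.]
scene key_tag [306. 181.] 0.63 [ 474. -303.   19.]
scene empty_rack [202. 222.] 0.8 [472. 113.  14.]
scene stapler [187. 202.] 0.63 [627.  65.   5.]
```

```bash
python3 -c "
import cv2;i=cv2.imread('pics/top0.png')[100:320,90:440];cv2.imwrite('pics/top0c.png',cv2.resize(i,None,fx=2.2,fy=2.2,interpolation=cv2.INTER_CUBIC))"
```

```text
(no output)
```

View pics/top0c.png

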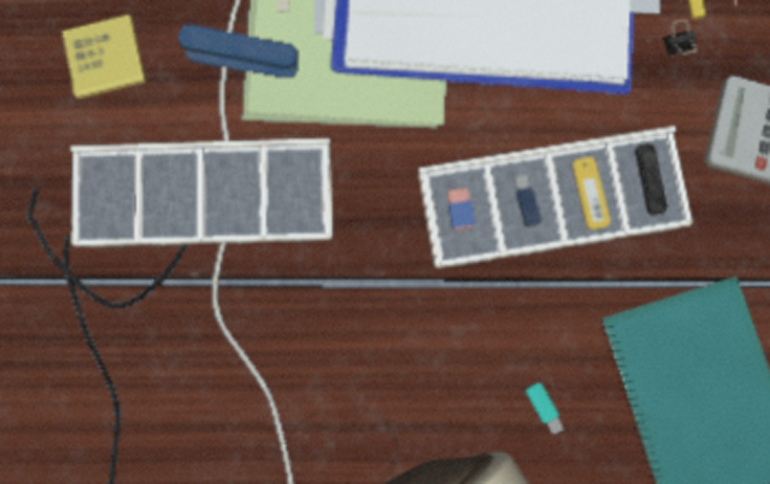

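View pics/scene0.png

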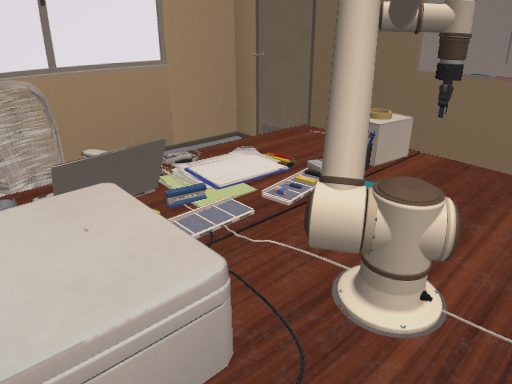

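The top view shows the row left to right as eraser (460,208), stick (527,200), key tag (590,193), belt clip (650,180), with the stapler behind the empty rack and the turquoise look-alike at (545,408). The scene view agrees. Next I go above the full rack for a close look.

Call:
carry_out --pt "-0.38 0.215 0" --pt "-0.38 0.215 0" --pt "-0.38 0.215 0" --pt "-0.38 0.215 0" --pt "-0.38 0.215 0" --pt "-0.38 0.215 0" --pt "-0.38 0.215 0" --pt "-0.38 0.215 0" --roll '[11, 11, 11, 11, 11, 11, 11, 11]' --claw '[0.05, 0.05, 0.05, 0.05, 0.05, 0.05, 0.05, 0.05]'

```text
clock: 1.75
position: [488.8, -272.7, 404.7]
ee_rot: [-0.061, 0.998, -0.0, 0.0]
contact_force: [-0.3, -1.0, -0.0]
gripper_width: 49.7
grasp_force: 0.0
```

```bash
cat >> h.py <<'E'
T4=['eraser','usb_stick','key_tag','belt_clip']
def slide(st,xyz,yaw=None):
    """tool-axes shift (m) of TCP to world xyz; roll so tool y axis points at yaw+90 deg"""
    M=R.from_quat(st['ee_rot']).as_matrix();d=M.T@(np.array(xyz)-st['position'])/1000
    cur=np.degrees(np.arctan2(-M[0,1],M[1,1]))
    return d.round(4), None if yaw is None else round(cur-yaw,2)
E
python3 - <<'E'
from h import *
st=read_state();p=get_image('wrist');save(p,'w1.png');print(st['position'],st['joints'],np.array(p['T_tool_cam']).round(2).tolist(),p['mtx'],p['k1'])
M=R.from_quat(st['ee_rot']).as_matrix();print(M.round(4).tolist())
for t in T4+['liner_eraser']:
    for q in place_of(p,t)[:4]: print(t,np.round(q['at']),round(q['conf'],2),world(p,st,q['at']).round(1),world(p,st,q['at'],16).round(1))
E
```

```text
[ 488.77584533 -272.74253511  404.65701967] [-2.19486849e-01  2.73894119e-01 -1.55122209e-01 -1.88743021e-04
 -1.14116727e+00 -1.22987558e+00] [[0.0, 0.95, 0.3, 76.57], [1.0, -0.0, -0.0, 0.05], [-0.0, 0.3, -0.95, 30.86], [0.0, 0.0, 0.0, 1.0]] [[328.07309689   0.         253.88049354]
 [  0.         328.07309689 191.98990008]
 [  0.           0.           1.        ]] 0.024943823962548975
[[-0.9926, -0.1211, 0.0006], [-0.1211, 0.9926, 0.0], [-0.0006, -0.0, -1.0]]
eraser [346. 154.] 0.65 [ 466.7 -177.1   29.9] [ 468.9 -172.9   16. ]
usb_stick [278. 158.] 0.7 [ 480.7 -247.3   23.9] [ 482.3 -246.5   16. ]
key_tag [220. 159.] 0.73 [ 489.5 -309.9   24. ] [ 491.3 -310.5   16. ]
belt_clip [161. 162.] 0.77 [ 499.4 -370.7   30.1] [ 502.9 -374.3   16. ]
liner_eraser [343. 152.] 0.57 [ 465.2 -181.    29.5] [ 467.3 -177.    16. ]
```

View pics/w1.png

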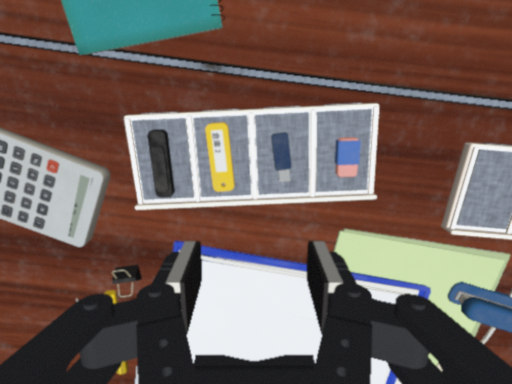

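Wrist view from behind: belt clip (161,162), key tag (220,159), stick (278,158) and eraser (346,154), matching the networks; the empty rack starts at right (450+).

```bash
cat >> h.py <<'E'
def cloud(p,st):
    h,w=p['z_map'].shape;m=np.array(p['mtx']);v,u=np.mgrid[:h,:w]
    d=np.stack([(u-m[0,2])/m[0,0],(v-m[1,2])/m[1,1]],-1);s=d.copy()
    for _ in range(20): s=d/(1+p['k1']*(s**2).sum(-1,keepdims=True))
    k=p['z_map'][...,None];T=Tcam(p,st)
    return np.concatenate([s[...,:1],-s[...,1:],-np.ones_like(k)],-1)*k@T[:3,:3].T+T[:3,3]
def blob(C,c,zmin,rx=48,ry=27):
    P=C.reshape(-1,3);P=P[(abs(P[:,0]-c[0])<rx)&(abs(P[:,1]-c[1])<ry)]
    Q=P[(P[:,2]>zmin)&(P[:,2]<60)];r=cv2.minAreaRect(Q[:,:2].astype(np.float32))
    b=cv2.boxPoints(r);e=max([b[1]-b[0],b[2]-b[1]],key=np.linalg.norm)
    yaw=(np.degrees(np.arctan2(e[1],e[0]))+90)%180-90
    return np.round(r[0],1),np.round(r[1],1),round(yaw,1),len(Q),np.percentile(Q[:,2],[10,50,90]).round(1),np.percentile(P[:,2],25).round(1)
E
python3 - <<'E'
from h import *
st=read_state();p=get_image('wrist');C=cloud(p,st)
for t,c in zip(T4,[(468,-177),(481,-247),(490,-310),(499,-372)]): print(t,*blob(C,c,21))
q=get_image('top');C=cloud(q,st).reshape(-1,3)
P=C[(abs(C[:,0]-490)<90)&(abs(C[:,1]-90)<190)&(C[:,2]>8)&(C[:,2]<40)]
r=cv2.minAreaRect(P[:,:2].astype(np.float32));print(r,len(P),np.median(P[:,2]))
S=C[(abs(C[:,0]-633)<90)&(abs(C[:,1]-50)<100)&(C[:,2]>35)];print('stapler',S.min(0),S.max(0))
E
```

```text
eraser [ 484.1 -169.9] [70.3 25. ] 13.3 904 [26.  29.2 30.4] 15.4
usb_stick [ 491.5 -239.2] [77.3 28.4] 7.7 795 [22.  23.5 24.6] 255.1
key_tag [ 496.5 -308. ] [92.  27.2] 15.4 1507 [23.3 24.4 25.3] 257.4
belt_clip [ 509.1 -371.3] [87.1 27.7] 17.3 1253 [25.1 27.8 30.7] 15.5
((477.2621765136719, 121.79157257080078), (171.0618438720703, 310.27362060546875), 14.818038940429688) 4758 16.90625851929974
stapler [616.60064943  -4.68238976  35.01209863] [722.55071634 149.55175924 198.07545345]
```

```bash
cat >> h.py <<'E'
def items(p,st,names=T4):
    C=cloud(p,st)
    for t in names:
        g=place_of(p,t)
        for q in g[:2]:
            u,v=np.round(q['at']).astype(int);z0=C[max(v-2,0):v+3,u-2:u+3,2];zt=np.median(z0)
            m=(C[...,2]>zt-4)&(C[...,2]<zt+5)&~((p['img'].min(-1)>140)&(C[...,2]<19))
            yy,xx=np.mgrid[:384,:512]
            hsv=cv2.cvtColor(p['img'],cv2.COLOR_RGB2HSV)
            m&=~((p['img'].min(-1)>150))|((abs(yy-v)<8)&(abs(xx-u)<8))
            m=cv2.morphologyEx(m.astype(np.uint8),cv2.MORPH_OPEN,np.ones((3,3)))
            n,l,s,_=cv2.connectedComponentsWithStats(m)
            k=np.bincount(l[v-3:v+4,u-3:u+4].ravel(),minlength=n);k[0]=0;k=k.argmax()
            Q=C[l==k];r=cv2.minAreaRect(Q[:,:2].astype(np.float32));b=cv2.boxPoints(r)
            e=max([b[1]-b[0],b[2]-b[1]],key=np.linalg.norm)
            print(t,round(q['conf'],2),[u,v],'ctr',np.round(r[0],1),np.round(r[1],1),'yaw',round((np.degrees(np.arctan2(e[1],e[0]))+90)%180-90,1),len(Q),'ztop',zt.round(1))
E
python3 - <<'E'
from h import *
st=read_state();p=get_image('wrist');items(p,st)
q=get_image('top');C=cloud(q,st)
m=((q['img'].min(-1)>140)&(abs(C[...,0]-490)<80)&(abs(C[...,1]-90)<170)&(C[...,2]<40)).astype(np.uint8)
n,l,s,_=cv2.connectedComponentsWithStats(m)
k=1+s[1:,4].argmax();P=C[l==k];print(cv2.minAreaRect(P[:,:2].astype(np.float32)),len(P))
E
```

```text
eraser 0.98 [np.int64(345), np.int64(156)] ctr [ 464.4 -174.3] [28.5 23.8] yaw 8.6 587 ztop 29.5
usb_stick 0.66 [np.int64(284), np.int64(161)] ctr [ 474.3 -245.1] [41.5 18. ] yaw 14.9 612 ztop 24.0
key_tag 0.83 [np.int64(225), np.int64(164)] ctr [ 488.3 -310.4] [74.7 24.2] yaw 12.2 1145 ztop 24.6
belt_clip 0.92 [np.int64(165), np.int64(167)] ctr [ 503.3 -373.4] [70.6 17.4] yaw 10.3 809 ztop 30.0
((502.478515625, 107.20157623291016), (129.6561279296875, 254.08274841308594), 1.831801176071167) 1247
```

```bash
python3 - <<'E'
from h import *
st=read_state();print(slide(st,(470,-174,192),9),slide(st,(480,-244,191),9))
E
```

```text
(array([0.0044, 0.103 , 0.2127]), np.float64(-2.39)) (array([0.0025, 0.0323, 0.2137]), np.float64(-2.39))
```

Call:
carry_out --pt "0.0045 0.103 0.06" --pt "0.0045 0.103 0.12" --pt "0.0045 0.103 0.16" --pt "0.0045 0.103 0.18" --pt "0.0045 0.103 0.2" --pt "0.0045 0.103 0.2125" --pt "0.0045 0.103 0.2125" --pt "0.0045 0.103 0.2125" --roll '[-2.5, -2.5, -2.5, -2.5, -2.5, -2.5, -2.5, -2.5]' --claw '[0.045, 0.045, 0.045, 0.045, 0.045, 0.045, 0.045, 0.045]'

```text
clock: 3.45
position: [470.5, -173.9, 193.0]
ee_rot: [-0.08, 0.997, -0.0, 0.001]
contact_force: [-0.1, -0.8, 1.1]
gripper_width: 44.8
grasp_force: 0.0
```

```bash
python3 - <<'E'
from h import *
st=read_state();p=get_image('wrist');save(p,'w2.png');print(st['position'],st['contact_force'])
E
```

```text
[ 470.47235004 -173.9357384   193.03186993] [-0.12728538 -0.82883358  1.14357131]
```

View pics/w2.png

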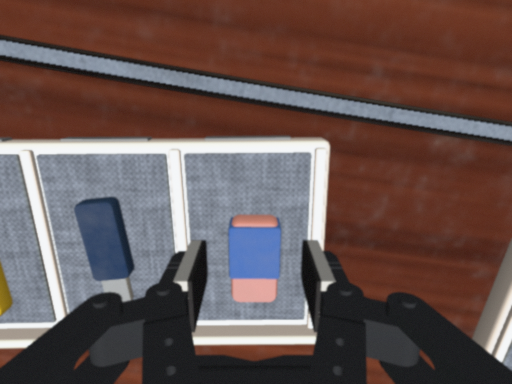

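The fingers straddle the eraser (255,258) centrally, so I close and lift.

Call:
carry_out --pt "0 0 0" --pt "0 0 0" --pt "0 0 0" --pt "0 0 0" --pt "0 0 -0.03" --pt "0 0 -0.08" --pt "0 0 -0.14" --pt "0 0 -0.14" --roll '[0, 0, 0, 0, 0, 0, 0, 0]' --claw '[0.0, 0.0, 0.0, 0.0, 0.0, 0.0, 0.0, 0.0]'

```text
clock: 4.5
position: [471.2, -174.0, 337.4]
ee_rot: [-0.08, 0.997, -0.001, 0.006]
contact_force: [-0.3, -0.4, -0.7]
gripper_width: 20.2
grasp_force: 58.9
```

```bash
python3 - <<'E'
from h import *
st=read_state();print(st['position'],slide(st,(480,90,345),1.5))
E
```

```text
[ 471.17023016 -173.95361464  337.41557116] (array([-0.0509,  0.2591, -0.0079]), np.float64(7.68))
```

Call:
carry_out --pt "-0.05 0.26 -0.02" --pt "-0.05 0.26 -0.04" --pt "-0.05 0.26 -0.06" --pt "-0.05 0.26 -0.06" --pt "-0.05 0.26 -0.06" --pt "-0.05 0.26 -0.06" --pt "-0.05 0.26 -0.06" --pt "-0.05 0.26 -0.06" --roll '[7.5, 7.5, 7.5, 7.5, 7.5, 7.5, 7.5, 7.5]' --claw '[0.0, 0.0, 0.0, 0.0, 0.0, 0.0, 0.0, 0.0]'

```text
clock: 5.5
position: [477.9, 89.8, 391.5]
ee_rot: [-0.013, 1.0, -0.0, -0.001]
contact_force: [0.4, 0.4, -0.8]
gripper_width: 20.3
grasp_force: 58.9
```

```bash
python3 - <<'E'
from h import *
st=read_state();p=get_image('wrist');save(p,'w3.png');print(st['position'],np.array(st['joint_vel']).round(3))
for q in place_of(p,'empty_rack')[:2]: print(q['at'],q['conf'],world(p,st,q['at'],0))
C=cloud(p,st);g=p['img'];s=cv2.cvtColor(g,cv2.COLOR_RGB2HSV)
# felt floors: greyish, z~16
m=((abs(C[...,2]-16)<4)&(g.max(-1)<165)&(g[...,2].astype(int)>=g[...,0])).astype(np.uint8)
m=cv2.morphologyEx(m,cv2.MORPH_CLOSE,np.ones((3,3)));m=cv2.morphologyEx(m,cv2.MORPH_OPEN,np.ones((5,5)))
n,l,S,c=cv2.connectedComponentsWithStats(m)
for k in range(1,n):
    if S[k,4]>1500:
        r=cv2.minAreaRect(C[l==k][:,:2].astype(np.float32));print(c[k].round(),S[k,4],np.round(r[0],1),np.round(r[1],1),round(r[2],1))
E
```

```text
[477.9207328   89.805344   391.45792974] [-0.    -0.002  0.007  0.002  0.    -0.001]
[262.2, 169.4] 0.8 [487.63697879  99.42531818   0.        ]
[ 14. 151.] 2277 [449.8 -48.9] [ 88.3 284. ] 7.8
[170. 171.] 4025 [459.8  13.7] [ 85.9 168.1] 65.3
[231. 171.] 3980 [467.   64.4] [130.   54.6] 1.7
[292. 170.] 4037 [463.9 128.2] [135.2  62.4] 8.1
[353. 170.] 4086 [451. 175.] [179.  91.] 33.4
```

View pics/w3.png

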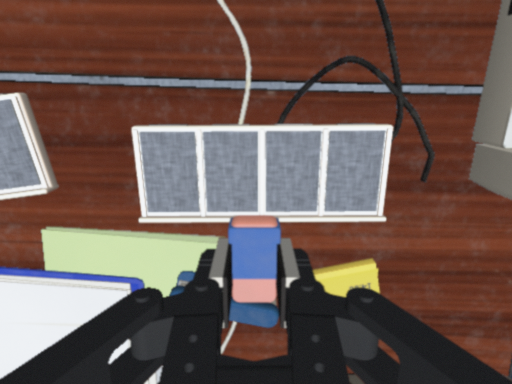

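The four bays are at columns 170, 231, 292, 353 (row 171), the eraser is held at (255,260), and the stapler is under the gripper at (200,290). I convert the bay centroids on the z=16 plane.

```bash
python3 - <<'E'
from h import *
st=read_state();p=get_image('wrist')
P=[world(p,st,(u,v),16) for u,v in[(170,171),(231,171),(292,170.3),(353,170)]]
for a in P: print(a.round(1))
d=P[3]-P[0];print('yaw',np.degrees(np.arctan2(-d[0],d[1])))
c=P[0];print(slide(st,(c[0],c[1],215),1), slide(st,(c[0],c[1],193.5),1))
E
```

```text
[ 4.889e+02 -2.000e-01  1.600e+01]
[487.   65.5  16. ]
[484.4 131.4  16. ]
[482.3 196.9  16. ]
yaw 1.9204713167031575
(array([-0.0085, -0.0904,  0.1768]), np.float64(0.55)) (array([-0.0085, -0.0903,  0.1983]), np.float64(0.55))
```

Call:
carry_out --pt "-0.0085 -0.09 0.05" --pt "-0.0085 -0.09 0.1" --pt "-0.0085 -0.09 0.15" --pt "-0.0085 -0.09 0.18" --pt "-0.0085 -0.09 0.19" --pt "-0.0085 -0.09 0.198" --pt "-0.0085 -0.09 0.198" --pt "-0.0085 -0.09 0.198" --roll '[0, 0, 0, 0, 0, 0, 0, 0]' --claw '[0.0, 0.0, 0.0, 0.0, 0.0, 0.0, 0.0, 0.0]'

```text
clock: 6.65
position: [489.6, 1.4, 195.4]
ee_rot: [-0.014, 1.0, 0.0, 0.001]
contact_force: [0.5, -0.7, 0.6]
gripper_width: 20.2
grasp_force: 59.0
```

Call:
carry_out --pt "0 0 0" --pt "0 0 0" --pt "0 0 0" --pt "0 0 -0.015" --pt "0 0 -0.06" --pt "0 0 -0.12" --pt "0 0 -0.15" --pt "0 0 -0.15" --roll '[0, 0, 0, 0, 0, 0, 0, 0]' --claw '[0.04, 0.04, 0.04, 0.04, 0.04, 0.04, 0.04, 0.04]'

```text
clock: 7.65
position: [489.5, 1.2, 347.0]
ee_rot: [-0.014, 1.0, 0.001, 0.003]
contact_force: [-1.6, -0.4, -0.4]
gripper_width: 40.1
grasp_force: 0.0
```

```bash
python3 - <<'E'
from h import *
st=read_state();p=get_image('wrist');save(p,'w4.png');print(st['position'],st['contact_force'])
items(p,st,['eraser'])
print(slide(st,(480,-244,240),10),slide(st,(480,-244,191),10))
E
```

```text
[489.52774497   1.22397804 347.01581177] [-1.63149387 -0.36766347 -0.37395753]
eraser 0.78 [np.int64(253), np.int64(175)] ctr [484.1   1.6] [29.  22.8] yaw 1.1 789 ztop 29.4
(array([ 0.0173, -0.245 ,  0.1065]), np.float64(-8.35)) (array([ 0.0176, -0.2451,  0.1555]), np.float64(-8.35))
```

View pics/w4.png

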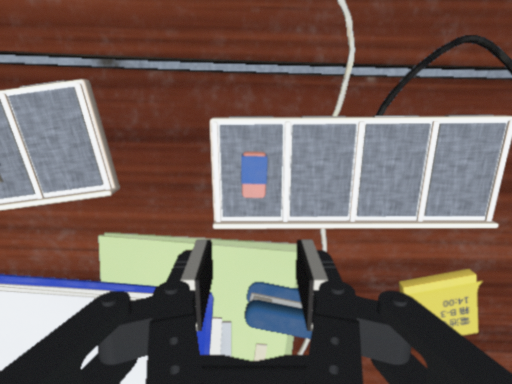

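Eraser sits mid-bay at (254,175), bay columns 218–287, stapler untouched. Stick next.

Call:
carry_out --pt "0.0175 -0.245 0" --pt "0.0175 -0.245 0.0" --pt "0.0175 -0.245 0.0" --pt "0.0175 -0.245 0.03" --pt "0.0175 -0.245 0.06" --pt "0.0175 -0.245 0.1" --pt "0.0175 -0.245 0.1" --pt "0.0175 -0.245 0.1" --roll '[-10.5, -10.5, -10.5, -10.5, -10.5, -10.5, -10.5, -10.5]' --claw '[0.04, 0.04, 0.04, 0.04, 0.04, 0.04, 0.04, 0.04]'

```text
clock: 8.75
position: [479.1, -244.2, 244.5]
ee_rot: [-0.106, 0.994, -0.0, -0.0]
contact_force: [0.3, 0.6, 0.8]
gripper_width: 40.0
grasp_force: 0.0
```

```bash
python3 - <<'E'
from h import *
st=read_state();p=get_image('wrist');save(p,'w5.png');print(st['position'])
items(p,st,['usb_stick'])
print(slide(st,(480,-244,191),13))
E
```

```text
[ 479.14053468 -244.2207059   244.51462118]
usb_stick 0.96 [np.int64(253), np.int64(216)] ctr [ 474.3 -245. ] [41.4 18.1] yaw 14.9 1772 ztop 24.2
usb_stick 0.68 [np.int64(153), np.int64(210)] ctr [ 488.6 -309.7] [75.4 24.3] yaw 11.9 3208 ztop 24.6
(array([-0.0009,  0.0001,  0.0535]), np.float64(-0.81))
```

View pics/w5.png

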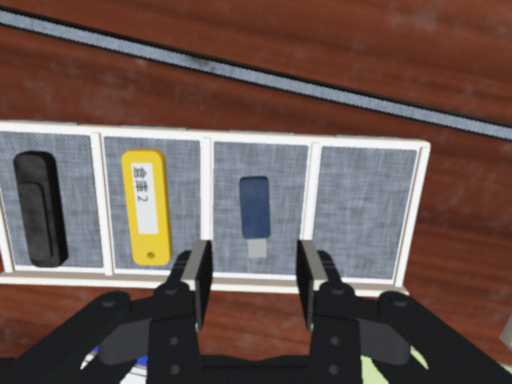

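Stick body (255,207) lies between the fingers with its plug to the rear; descend and grip.

Call:
carry_out --pt "0 0 0.03" --pt "0 0 0.045" --pt "0 0 0.054" --pt "0 0 0.054" --pt "0 0 0.054" --pt "0 0 0.054" --pt "0 0 0.054" --pt "0 0 0.054" --roll '[-2, -2, -2, -2, -2, -2, -2, -2]' --claw '[0.04, 0.04, 0.04, 0.04, 0.0, 0.0, 0.0, 0.0]'

```text
clock: 9.85
position: [479.0, -244.4, 191.2]
ee_rot: [-0.123, 0.992, -0.0, 0.001]
contact_force: [-0.8, -0.0, 5.5]
gripper_width: 16.1
grasp_force: 59.3
```

Call:
carry_out --pt "0 0 -0.02" --pt "0 0 -0.05" --pt "0 0 -0.08" --pt "0 0 -0.08" --pt "0 0 -0.08" --roll '[0, 0, 0, 0, 0]' --claw '[0.0, 0.0, 0.0, 0.0, 0.0]'

```text
clock: 10.48
position: [478.2, -244.1, 269.6]
ee_rot: [-0.123, 0.992, 0.0, -0.0]
contact_force: [0.3, 0.3, 0.6]
gripper_width: 15.7
grasp_force: 58.7
```

```bash
python3 - <<'E'
from h import *
st=read_state();print(st['position'],slide(st,(485.5,65.6,194),2),slide(st,(485.5,65.6,270),2))
E
```

```text
[ 478.16284393 -244.14238808  269.55243574] (array([-0.0827,  0.2985,  0.0758]), np.float64(12.1)) (array([-8.260e-02,  2.986e-01, -2.000e-04]), np.float64(12.1))
```

Call:
carry_out --pt "-0.0827 0.2985 0" --pt "-0.0827 0.2985 0.0" --pt "-0.0827 0.2985 0" --pt "-0.0827 0.2985 0" --pt "-0.0827 0.2985 0" --pt "-0.0827 0.2985 0" --pt "-0.0827 0.2985 0.03" --pt "-0.0827 0.2985 0.06" --roll '[12, 12, 12, 12, 12, 12, 12, 12]' --claw '[0.0, 0.0, 0.0, 0.0, 0.0, 0.0, 0.0, 0.0]'

```text
clock: 11.48
position: [485.4, 64.8, 208.8]
ee_rot: [-0.018, 1.0, -0.0, -0.001]
contact_force: [0.2, -0.3, -0.2]
gripper_width: 15.6
grasp_force: 58.8
```

```bash
python3 - <<'E'
from h import *
st=read_state();p=get_image('wrist');p=get_image('wrist');st=read_state();save(p,'w6.png');print(st['position'],st['gripper_width'],slide(st,(485.5,65.6,193),2))
E
```

```text
[484.27270582  63.99455837 206.67376012] 15.564819326787468 (array([-0.0014,  0.0016,  0.0137]), np.float64(0.03))
```

View pics/w6.png

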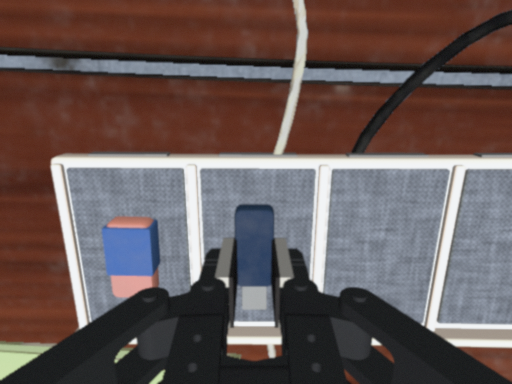

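The stick is held straight over its bay (254,255 in columns 200–318); lower, release and lift.

Call:
carry_out --pt "-0.0015 0.0015 0.007" --pt "-0.0015 0.0015 0.014" --pt "-0.0015 0.0015 0.014" --pt "-0.0015 0.0015 0.014" --pt "-0.0015 0.0015 0.014" --pt "-0.0015 0.0015 0.014" --pt "-0.0015 0.0015 0.0" --pt "-0.0015 0.0015 -0.06" --roll '[0, 0, 0, 0, 0, 0, 0, 0]' --claw '[0.0, 0.0, 0.0, 0.0, 0.035, 0.035, 0.035, 0.035]'

```text
clock: 12.58
position: [486.6, 66.6, 269.0]
ee_rot: [-0.019, 1.0, -0.002, -0.004]
contact_force: [2.0, 0.6, -0.2]
gripper_width: 34.8
grasp_force: 0.0
```

Call:
carry_out --pt "0 0 -0.05" --pt "0 0 -0.05" --pt "0 0 -0.05" --roll '[0, 0, 0]' --claw '[0.04, 0.04, 0.04]'

```text
clock: 12.95
position: [486.8, 66.7, 320.6]
ee_rot: [-0.018, 1.0, 0.0, 0.0]
contact_force: [0.5, -0.1, -0.4]
gripper_width: 39.8
grasp_force: 0.0
```

```bash
python3 - <<'E'
from h import *
st=read_state();p=get_image('wrist');print(st['position'],st['contact_force'])
items(p,st,['usb_stick','eraser'])
print(slide(st,(488.5,-310,190.5),12),slide(st,(503,-373,192),10))
E
```

```text
[486.84139734  66.73303693 320.58444658] [ 0.4936833  -0.06233159 -0.36610689]
usb_stick 0.84 [np.int64(252), np.int64(186)] ctr [482.7  66.9] [41.7 17.1] yaw 2.7 981 ztop 24.0
eraser 0.86 [np.int64(177), np.int64(184)] ctr [484.    1.7] [28.2 23.5] yaw 0.6 927 ztop 30.0
(array([ 0.0123, -0.3766,  0.1298]), np.float64(-9.88)) (array([ 1.000e-04, -4.401e-01,  1.283e-01]), np.float64(-7.88))
```

Stick and eraser are well placed. Key tag next.

Call:
carry_out --pt "0.012 -0.3765 0" --pt "0.012 -0.3765 0" --pt "0.012 -0.3765 0" --pt "0.012 -0.3765 0" --pt "0.012 -0.3765 0" --pt "0.012 -0.3765 0" --pt "0.012 -0.3765 0.04" --pt "0.012 -0.3765 0.09" --roll '[-10, -10, -10, -10, -10, -10, -10, -10]' --claw '[0.042, 0.042, 0.042, 0.042, 0.042, 0.042, 0.042, 0.042]'

```text
clock: 14.1
position: [489.2, -311.3, 228.6]
ee_rot: [-0.104, 0.995, -0.0, 0.0]
contact_force: [0.4, 0.6, -0.0]
gripper_width: 42.1
grasp_force: 0.0
```

```bash
python3 - <<'E'
from h import *
get_image('wrist');get_image('wrist');st=read_state();p=get_image('wrist');print(st['position'])
items(p,st,['key_tag'])
print(slide(st,(488.5,-310,190.8),12))
E
```

```text
[ 486.75103441 -309.34555507  223.55414368]
key_tag 0.84 [np.int64(250), np.int64(237)] ctr [ 487.3 -309.6] [9.6 7.9] yaw 11.5 225 ztop 24.7
(array([-0.002 , -0.0013,  0.0327]), np.float64(-0.0))
```

Call:
carry_out --pt "-0.002 -0.0005 0.02" --pt "-0.002 -0.0005 0.0325" --pt "-0.002 -0.0005 0.0325" --pt "-0.002 -0.0005 0.0325" --pt "-0.002 -0.0005 0.0325" --pt "-0.002 -0.0005 0.0325" --pt "-0.002 -0.0005 0.0325" --pt "-0.002 -0.0005 0.0325" --roll '[0, 0, 0, 0, 0, 0, 0, 0]' --claw '[0.042, 0.042, 0.042, 0.0, 0.0, 0.0, 0.0, 0.0]'

```text
clock: 15.3
position: [491.6, -309.8, 198.1]
ee_rot: [-0.106, 0.994, -0.0, 0.0]
contact_force: [-0.2, -0.1, 1.5]
gripper_width: -0.2
grasp_force: 1.1
```

Call:
carry_out --pt "0 0 -0.02" --pt "0 0 -0.05" --pt "0 0 -0.08" --pt "0 0 -0.08" --pt "0 0 -0.08" --roll '[0, 0, 0, 0, 0]' --claw '[0.0, 0.0, 0.0, 0.0, 0.0]'

```text
clock: 15.92
position: [491.1, -309.6, 277.0]
ee_rot: [-0.106, 0.994, 0.0, -0.0]
contact_force: [-0.2, -0.3, -0.0]
gripper_width: -0.0
grasp_force: 0.0
```

```bash
python3 - <<'E'
from h import *
st=read_state();print(st['position'],slide(st,(484.5,131.5,193),2))
E
```

```text
[ 491.06163682 -309.64382915  277.01892326] (array([-0.0862,  0.4326,  0.0844]), np.float64(10.11))
```

The gripper shut empty: I took the reading while the arm was still swinging, so it stopped 7 mm high. Checking whether the tag moved.

```bash
python3 - <<'E'
from h import *
st=read_state();p=get_image('wrist');save(p,'w7.png');print(st['position'])
items(p,st,['key_tag','belt_clip'])
print(slide(st,(488.5,-310,190.5),12))
E
```

```text
[ 491.06163682 -309.64382915  277.01892326]
key_tag 0.72 [np.int64(253), np.int64(196)] ctr [ 485.8 -310.8] [69.6 24. ] yaw 12.2 2223 ztop 24.3
belt_clip 0.59 [np.int64(164), np.int64(195)] ctr [ 503.2 -373.5] [72.5 18.2] yaw 9.4 2186 ztop 30.0
(array([0.0025, 0.0001, 0.0865]), np.float64(0.11))
```

View pics/w7.png

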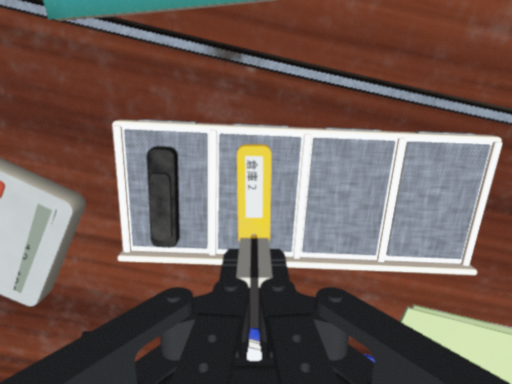

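The tag is undisturbed at (254,195). I open while still high, then descend with settling rows.

Call:
carry_out --pt "0.0025 0 0" --pt "0.0025 0 0" --pt "0.0025 0 0.03" --pt "0.0025 0 0.06" --pt "0.0025 0 0.08" --pt "0.0025 0 0.0865" --pt "0.0025 0 0.0865" --pt "0.0025 0 0.0865" --roll '[0, 0, 0, 0, 0, 0, 0, 0]' --claw '[0.042, 0.042, 0.042, 0.042, 0.042, 0.042, 0.042, 0.042]'

```text
clock: 17.08
position: [489.5, -310.5, 192.2]
ee_rot: [-0.106, 0.994, -0.0, 0.001]
contact_force: [0.0, -0.3, -0.2]
gripper_width: 41.9
grasp_force: 0.0
```

Call:
carry_out --pt "0 0 0" --pt "0 0 0" --pt "0 0 0" --pt "0 0 0" --roll '[0, 0, 0, 0]' --claw '[0.0, 0.0, 0.0, 0.0]'

```text
clock: 17.58
position: [489.4, -310.4, 192.5]
ee_rot: [-0.106, 0.994, -0.001, 0.001]
contact_force: [-1.9, 1.2, 5.9]
gripper_width: 21.8
grasp_force: 59.3
```

Call:
carry_out --pt "0 0 -0.02" --pt "0 0 -0.05" --pt "0 0 -0.08" --pt "0 0 -0.08" --pt "0 0 -0.08" --roll '[0, 0, 0, 0, 0]' --claw '[0.0, 0.0, 0.0, 0.0, 0.0]'

```text
clock: 18.2
position: [488.6, -310.1, 270.5]
ee_rot: [-0.105, 0.994, 0.0, -0.0]
contact_force: [-0.4, -1.1, -0.0]
gripper_width: 21.7
grasp_force: 58.8
```

```bash
python3 - <<'E'
from h import *
st=read_state();print(st['position'],slide(st,(485,131.5,193.5),2))
E
```

```text
[ 488.57429959 -310.12735101  270.51033614] (array([-0.0892,  0.4325,  0.0774]), np.float64(10.11))
```

Call:
carry_out --pt "-0.089 0.4325 -0.02" --pt "-0.089 0.4325 -0.02" --pt "-0.089 0.4325 -0.02" --pt "-0.089 0.4325 -0.02" --pt "-0.089 0.4325 -0.02" --pt "-0.089 0.4325 -0.02" --pt "-0.089 0.4325 -0.02" --pt "-0.089 0.4325 -0.02" --roll '[10, 10, 10, 10, 10, 10, 10, 10]' --claw '[0.0, 0.0, 0.0, 0.0, 0.0, 0.0, 0.0, 0.0]'

```text
clock: 19.2
position: [484.9, 134.6, 290.3]
ee_rot: [-0.021, 1.0, -0.0, -0.0]
contact_force: [-0.9, -0.3, -0.4]
gripper_width: 21.5
grasp_force: 59.0
```

Call:
carry_out --pt "0 0 0.03" --pt "0 0 0.06" --pt "0 0 0.08" --pt "0 0 0.08" --pt "0 0 0.08" --roll '[0, 0, 0, 0, 0]' --claw '[0.0, 0.0, 0.0, 0.0, 0.0]'

```text
clock: 19.82
position: [485.4, 130.8, 211.4]
ee_rot: [-0.018, 1.0, -0.0, -0.0]
contact_force: [-0.1, -0.9, 0.2]
gripper_width: 21.8
grasp_force: 59.0
```

```bash
python3 - <<'E'
from h import *
st=read_state();p=get_image('wrist');save(p,'w8.png');print(st['position'],st['gripper_width'],slide(st,(485,131.5,193.5),2))
E
```

```text
[485.35697306 130.8370057  211.39889713] 21.835316537145204 (array([0.0003, 0.0007, 0.0179]), np.float64(0.11))
```

View pics/w8.png

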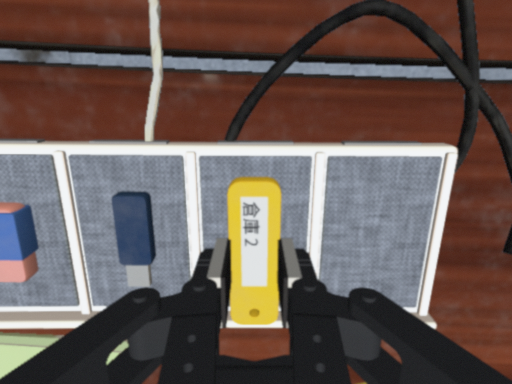

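The tag (255,250) is over the third bay (columns 200–315), straight, and its rear end clears the lip. Lower, release, lift.

Call:
carry_out --pt "0 0 0.01" --pt "0 0 0.0175" --pt "0 0 0.0175" --pt "0 0 0.0175" --pt "0 0 0.0175" --pt "0 0 0.0175" --pt "0 0 0.005" --pt "0 0 -0.05" --roll '[0, 0, 0, 0, 0, 0, 0, 0]' --claw '[0.0, 0.0, 0.0, 0.04, 0.04, 0.04, 0.04, 0.04]'

```text
clock: 20.88
position: [484.4, 130.8, 260.0]
ee_rot: [-0.018, 1.0, -0.002, -0.003]
contact_force: [1.3, 0.5, 0.6]
gripper_width: 39.9
grasp_force: 0.0
```

Call:
carry_out --pt "0 0 -0.05" --pt "0 0 -0.05" --pt "0 0 -0.05" --roll '[0, 0, 0]' --claw '[0.04, 0.04, 0.04]'

```text
clock: 21.25
position: [484.6, 130.9, 311.6]
ee_rot: [-0.018, 1.0, 0.0, 0.0]
contact_force: [-0.6, 0.0, -0.0]
gripper_width: 40.2
grasp_force: 0.0
```

```bash
python3 - <<'E'
from h import *
st=read_state();p=get_image('wrist');print(st['position'],st['contact_force'])
items(p,st,['usb_stick','eraser','key_tag'])
print(slide(st,(503,-373.5,193),10))
E
```

```text
[484.62643722 130.92477195 311.55151511] [-0.55146995  0.00359816 -0.01770509]
eraser 0.93 [np.int64(101), np.int64(184)] ctr [489.8   2.2] [24.2 39.1] yaw -0.5 1052 ztop 29.7
eraser 0.64 [np.int64(217), np.int64(184)] ctr [528.9 125.1] [ 369. 1387.] yaw -88.5 186432 ztop 16.2
key_tag 0.89 [np.int64(254), np.int64(187)] ctr [483.9 130.9] [75.1 24. ] yaw 2.8 1905 ztop 24.6
(array([ 3.000e-04, -5.048e-01,  1.182e-01]), np.float64(-7.89))
```

Tag well placed (484, 131). Belt clip last.

Call:
carry_out --pt "0 -0.505 0" --pt "0 -0.505 0" --pt "0 -0.505 0" --pt "0 -0.505 0" --pt "0 -0.505 0" --pt "0 -0.505 0" --pt "0 -0.505 0" --pt "0 -0.505 0" --roll '[-8, -8, -8, -8, -8, -8, -8, -8]' --claw '[0.042, 0.042, 0.042, 0.042, 0.042, 0.042, 0.042, 0.042]'

```text
clock: 22.45
position: [503.6, -370.5, 309.9]
ee_rot: [-0.088, 0.996, 0.0, -0.001]
contact_force: [1.8, -0.1, 0.0]
gripper_width: 42.4
grasp_force: 0.0
```

Call:
carry_out --pt "0 0 0.03" --pt "0 0 0.06" --pt "0 0 0.08" --pt "0 0 0.08" --pt "0 0 0.08" --pt "0 0 0.08" --roll '[0, 0, 0, 0, 0, 0]' --claw '[0.042, 0.042, 0.042, 0.042, 0.042, 0.042]'

```text
clock: 23.2
position: [504.2, -368.5, 232.3]
ee_rot: [-0.089, 0.996, -0.001, 0.001]
contact_force: [0.6, 0.1, -0.4]
gripper_width: 42.3
grasp_force: 0.0
```

```bash
python3 - <<'E'
from h import *
st=read_state();p=get_image('wrist');save(p,'w9.png');print(st['position'])
items(p,st,['belt_clip'])
print(slide(st,(503,-373.5,193),10))
E
```

```text
[ 504.1572544  -368.51265815  232.29728081]
belt_clip 0.7 [np.int64(244), np.int64(216)] ctr [ 503.4 -373.6] [73.2 17.9] yaw 10.2 3128 ztop 30.0
(array([ 0.0021, -0.0047,  0.0393]), np.float64(0.16))
```

View pics/w9.png

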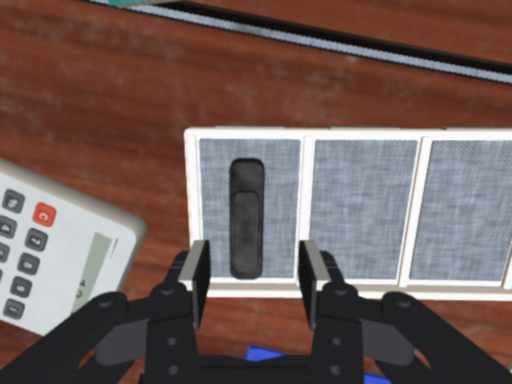

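The clip (247,218) sits a few millimetres left of the finger midline (255), as measured. Correct and descend.

Call:
carry_out --pt "0.002 -0.005 0.01" --pt "0.002 -0.005 0.03" --pt "0.002 -0.005 0.0395" --pt "0.002 -0.005 0.0395" --pt "0.002 -0.005 0.0395" --pt "0.002 -0.005 0.0395" --roll '[0, 0, 0, 0, 0, 0]' --claw '[0.042, 0.042, 0.042, 0.042, 0.042, 0.042]'

```text
clock: 24.05
position: [502.9, -373.8, 192.4]
ee_rot: [-0.088, 0.996, -0.0, 0.001]
contact_force: [-0.6, 0.2, 0.1]
gripper_width: 42.1
grasp_force: 0.0
```

Call:
carry_out --pt "0 0 0" --pt "0 0 0" --pt "0 0 0" --pt "0 0 0" --pt "0 0 -0.02" --pt "0 0 -0.05" --pt "0 0 -0.08" --pt "0 0 -0.08" --roll '[0, 0, 0, 0, 0, 0, 0, 0]' --claw '[0.0, 0.0, 0.0, 0.0, 0.0, 0.0, 0.0, 0.0]'

```text
clock: 25.05
position: [503.2, -374.0, 273.8]
ee_rot: [-0.088, 0.996, -0.001, 0.002]
contact_force: [0.3, 0.1, -0.3]
gripper_width: 17.9
grasp_force: 59.8
```

```bash
python3 - <<'E'
from h import *
st=read_state();print(st['position'],slide(st,(483,197,194),2))
E
```

```text
[ 503.15793917 -373.9710672   273.79987184] (array([-0.0804,  0.5658,  0.0786]), np.float64(8.14))
```

```bash
python3 - <<'E'
from h import *
st=read_state();p=get_image('top');C=cloud(p,st).reshape(-1,3)
P=C[(C[:,0]>200)&(C[:,0]<800)&(C[:,1]>215)&(C[:,1]<500)&(C[:,2]>25)&(C[:,2]<600)]
for x in range(200,800,50):
    Q=P[(P[:,0]>=x)&(P[:,0]<x+50)]
    if len(Q): print(x,Q[:,1].min().round(),Q[:,2].max().round(),len(Q))
E
```

```text
200 308.0 190.0 2121
250 307.0 191.0 2128
300 309.0 190.0 2113
350 312.0 190.0 2087
400 312.0 192.0 2070
450 314.0 190.0 1782
500 215.0 83.0 9
550 219.0 25.0 1
600 494.0 106.0 110
650 215.0 202.0 446
700 216.0 136.0 224
750 215.0 42.0 17
```

The printer box begins at y≈307, 110 mm beyond the last bay, so there is clearance.

Call:
carry_out --pt "-0.08 0.566 -0.02" --pt "-0.08 0.566 -0.02" --pt "-0.08 0.566 -0.02" --pt "-0.08 0.566 -0.02" --pt "-0.08 0.566 -0.02" --pt "-0.08 0.566 -0.02" --pt "-0.08 0.566 -0.02" --pt "-0.08 0.566 -0.02" --roll '[8, 8, 8, 8, 8, 8, 8, 8]' --claw '[0.0, 0.0, 0.0, 0.0, 0.0, 0.0, 0.0, 0.0]'

```text
clock: 26.1
position: [483.5, 127.4, 287.8]
ee_rot: [-0.019, 1.0, -0.001, -0.001]
contact_force: [1.2, -0.3, 0.2]
gripper_width: 17.9
grasp_force: 59.7
```

Call:
carry_out --pt "0 0 0" --pt "0 0 0" --pt "0 0 0" --pt "0 0 0.03" --pt "0 0 0.06" --pt "0 0 0.075" --pt "0 0 0.075" --pt "0 0 0.075" --roll '[0, 0, 0, 0, 0, 0, 0, 0]' --claw '[0.0, 0.0, 0.0, 0.0, 0.0, 0.0, 0.0, 0.0]'

```text
clock: 27.1
position: [484.9, 125.0, 214.8]
ee_rot: [-0.018, 1.0, 0.0, 0.0]
contact_force: [-0.5, 0.2, -0.7]
gripper_width: 18.1
grasp_force: 59.7
```

```bash
python3 - <<'E'
from h import *
st=read_state();p=get_image('wrist');save(p,'w10.png');print(st['position'],st['gripper_width'],slide(st,(483,197,194),2))
E
```

```text
[484.85811555 125.03412263 214.75297996] 18.140182436973404 (array([-0.0007,  0.072 ,  0.0208]), np.float64(0.07))
```

View pics/w10.png

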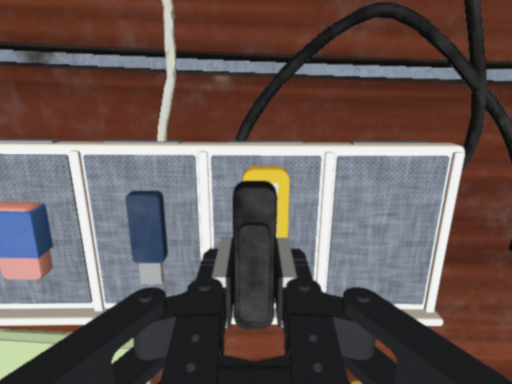

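The traverse ran out of rows: the clip hovers over the tag's bay (255,250), about 13 mm clear of it. I raise it, shift 72 mm left, then lower.

Call:
carry_out --pt "0 0 -0.03" --pt "-0.0005 0.036 -0.03" --pt "-0.0005 0.072 -0.03" --pt "-0.0005 0.072 -0.02" --pt "-0.0005 0.072 0" --pt "-0.0005 0.072 0" --pt "-0.0005 0.072 0" --pt "-0.0005 0.072 0" --roll '[0, 0, 0, 0, 0, 0, 0, 0]' --claw '[0.0, 0.0, 0.0, 0.0, 0.0, 0.0, 0.0, 0.0]'

```text
clock: 28.15
position: [482.6, 197.5, 215.0]
ee_rot: [-0.018, 1.0, 0.0, 0.001]
contact_force: [0.2, 0.5, -0.6]
gripper_width: 17.7
grasp_force: 59.7
```

```bash
python3 - <<'E'
from h import *
st=read_state();p=get_image('wrist');save(p,'w11.png');print(st['position'],st['gripper_width'],slide(st,(483,197,194),2))
E
```

```text
[482.56763691 197.45888164 215.00597989] 17.673612991345085 (array([-0.0004, -0.0005,  0.021 ]), np.float64(0.11))
```

View pics/w11.png

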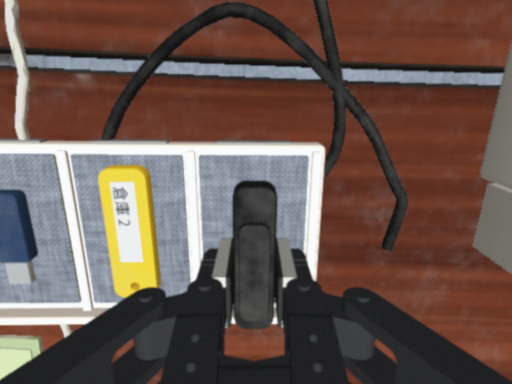

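The clip (255,253) is straight over the leftmost bay (columns 200–315). Lower, release, lift.

Call:
carry_out --pt "0 0 0.012" --pt "0 0 0.021" --pt "0 0 0.021" --pt "0 0 0.021" --pt "0 0 0.021" --pt "0 0 0.021" --pt "0 0 0.005" --pt "0 0 -0.05" --roll '[0, 0, 0, 0, 0, 0, 0, 0]' --claw '[0.0, 0.0, 0.0, 0.038, 0.038, 0.038, 0.038, 0.038]'

```text
clock: 29.2
position: [481.5, 197.1, 262.3]
ee_rot: [-0.018, 1.0, -0.002, -0.003]
contact_force: [0.9, 0.9, 0.4]
gripper_width: 37.8
grasp_force: 0.0
```

Call:
carry_out --pt "0 -0.04 -0.05" --pt "0 -0.08 -0.1" --pt "0 -0.1 -0.12" --pt "0 -0.1 -0.12" --pt "0 -0.1 -0.12" --pt "0 -0.1 -0.12" --roll '[0, 0, 0, 0, 0, 0]' --claw '[0.04, 0.04, 0.04, 0.04, 0.04, 0.04]'

```text
clock: 29.95
position: [485.8, 98.3, 382.8]
ee_rot: [-0.019, 1.0, -0.001, -0.001]
contact_force: [-0.8, -0.8, 0.4]
gripper_width: 39.9
grasp_force: 0.0
```

```bash
python3 - <<'E'
from h import *
st=read_state();p=get_image('wrist');save(p,'w12.png');print(st['position'],st['contact_force'])
items(p,st)
E
```

```text
[485.83563161  98.26904567 382.78928876] [-0.76932231 -0.7506184   0.36070786]
eraser 0.91 [np.int64(162), np.int64(166)] ctr [484.1   1.8] [28.6 23.4] yaw 0.0 654 ztop 29.6
eraser 0.73 [np.int64(346), np.int64(165)] ctr [482.8 197.8] [74.5 20.3] yaw 2.0 1380 ztop 27.2
usb_stick 0.93 [np.int64(220), np.int64(168)] ctr [482.5  66.8] [41.  17.7] yaw 1.3 694 ztop 23.6
key_tag 0.73 [np.int64(285), np.int64(170)] ctr [483.6 130.9] [74.5 24.1] yaw 2.2 1289 ztop 24.5
belt_clip 0.89 [np.int64(346), np.int64(168)] ctr [482.8 197.8] [74.5 20.3] yaw 2.0 1380 ztop 27.2
```

View pics/w12.png

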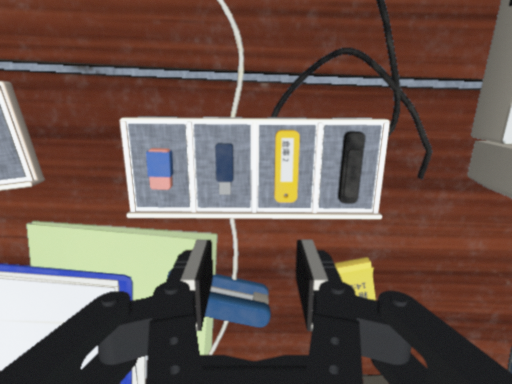

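All four are mid-bay in mirror order: eraser (160,168), stick (225,168), tag (287,166), clip (352,167). The stapler is in place and the gripper is clear, so I hand in.

```bash
python3 -c "
from bench import *
print(job_done())"
```

```text
the job is handed in; nothing more can be done
None
```

The job is handed in at about 30 s: the four things lie released, mid-bay and in mirror order in the empty rack, and the stapler was not touched; the hand-in call returned no verdict.

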